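Lay out turned parts by length on the sloping rack

TASK

Lay the four turned round parts that lie on the open bench beside the sloping rack onto it in order of length, one in each lane: the longest in the end lane that has the steel step block behind it, then the next longest, and so on to the shortest in front of the grease tin. Each part lies lengthwise up its lane, bedded between the two rods, with its lower end resting at the ledge. Leave the little bush and the bearing cup among the parts where they are.

Things in the scene. Friction and masses are not known exactly. Their poses are not given: they have to be found in the camera images.
- long_tube_mid (a point): the longest part: light grey tube with a cream paper label, 152 mm long, 34 mm diameter (grips and rests like 37 mm), about 0.3 kg. This point lies at mid-length on its axis; its own y axis runs along the length; both ends alike for this job. At the start it lies on the bench along the robot's x axis, give or take 30 degrees; it can roll. 
- white_sleeve_mid (a point): the second longest: plain cream sleeve, 118 mm long, 31 mm diameter (grips and rests like 33 mm), about 0.14 kg. This point lies at mid-length on its axis; its own y axis runs along the length; both ends alike for this job. At the start it lies on the bench along the robot's x axis, give or take 30 degrees; it can roll. 
- grooved_pin_mid (a point): the third longest: bright steel pin with two shallow grooves, 84 mm long, 30 mm diameter, 0.3 kg. This point lies at mid-length on its axis; its own y axis runs along the length; both ends alike for this job. At the start it lies on the bench along the robot's x axis, give or take 30 degrees; it can roll. 
- short_sleeve_mid (a point): the shortest: grey steel sleeve with a groove near one end, 51 mm long, 31 mm diameter (grips and rests like 33 mm), about 0.16 kg. This point lies at mid-length on its axis; its own y axis runs along the length; both ends alike for this job. At the start it lies on the bench along the robot's x axis, give or take 30 degrees; it can roll. 
- rack_deck: grey deck of the fixed rack, 286 mm wide, 175 long, rising 18 deg away from the robot. Origin: on its top face, middle of the low edge, at the inner face of the ledge (24 mm high). x up the slope, y along the row, z out of the deck. Four lanes at y = +105, +35, -35, -105 mm, each two 6 mm rods 20 mm apart (centres) up the slope; a part beds between them, its axis 18 to 22 mm above the deck
- step_block: grey steel step block, 50 x 68 x 58 mm high, fixed, on the bench some 4 cm behind the high rear edge of the rack, behind one of its two end lanes (deck y = +105 or -105): the longest part goes to that end. Origin: centre of its underside. A red and white grease tin (68 mm diameter, 63 mm high) stands behind the other end
- bush: bystander: brown plain bush, 26 mm diameter, 23 mm high, loose, standing between the parts; stays where it is. Origin at the centre of its underside.
- cap: bystander: pale needle-bearing cup, 24 mm diameter, 17 mm high, loose, standing between the parts; stays where it is. Origin at the centre of its underside.
There are look-alikes about, which are no part of the job. What is shaped like the part that bears white_sleeve_mid but purple or red is not meant.

How it is judged:
By the outcome, as a careful person would: the job done as asked, in the order asked, and still so for the second after the job is handed in, with the robot touching nothing.
It also fails if it takes over 120 s, if anything falls off the work surface, if the arm or the gripper's body presses on something with over 40 N, if the wrist force passes 120 N, or if a joint passes its speed limit or range.

ROBOT

A 6-joint arm with a two-finger parallel gripper is mounted at the origin on a cart in front of the work surface, level with it; the furniture and walls round the work are solid. World frame = base frame: x ahead of the robot, y to its left, z up, the work surface at z = 0. Lengths are in mm, angles in rad, forces in N, time in s.
With the tool pointing down it reaches from about 350 to 975 mm from the base axis. Payload 7.1 kg.
Tool frame: the origin (TCP) lies on the front face of the gripper's body, between the roots of the fingers; the fingertips stand 80 mm ahead of it and the grasp point (between the pads) lies 61 mm ahead of it (env.tips_ahead is the distance from the TCP to the fingertips, in mm); z points along the fingers, y is the line along which they close (so a half turn about z gives the same grasp; the last joint's range is limited). The gripper opens to 88 mm and grips with 3 to 60 N. Pads are 20 mm wide; open, the fingers measure 115 mm over their backs; the gripper's body (75 mm by 178 mm) begins 61 mm behind the grasp point.
Start: joints at [-1.186, 0.423, 1.63, -0, 1.089, -0.019], TCP at [245.588, -574.71, 302.675] pointing down, gripper open.
Joint ranges: [-3, 3], [-0.9, 2.11], [0.09, 2.58], [-1.31, 4.45], [0.11, 2.69], [-2.54, 2.54]. Speed limits (rad/s): [2.39, 2.39, 3.01, 3.14, 3.14, 3.14].

INTERFACE

Orientations are given as a unit quaternion [x, y, z, w].
In Python, from station import env, set_gripper, viewer, workorder gives the robot as it stands. Calls block until the motion is done:
- env.reach(position, orientation): joint-space move of the TCP to a pose.
- env.move_l(position, rot=None, rate=150, f_stop=None): straight line of the TCP; rot=None keeps the orientation; rate is the mean speed in mm/s. With f_stop (N) it stops when the force on the tool has changed by that much, and returns True; else False.
- env.move_joints(angles): joint-space move.
- set_gripper(opening): finger opening in mm; the grip force is fixed at half the most; returns when the fingers have stopped.
- env.hold(seconds).
- env.ik(position, orientation): joint angles nearest the present ones, or None.
- env.read_state(): the state.
- viewer.camera(name): name is "side" or "top"; returns the picture (480x640x3 uint8, blue, green, red); there is no depth.
- viewer.camera_params(name): a dict with "fx", "fy", "cx", "cy" (pixels), "pose" (4x4, takes a point from camera to world coordinates). Camera axes: x right, y up, looking along -z (the intrinsics and any distortion apply to the point x, -y, -z); pixel columns grow to the right and rows downward; lengths in mm; the calibration is good to about 2 mm. A picture is of the moment at which its call begins. camera_params takes no time and is no camera call.
A pose or a line that the arm cannot do raises env.IKError and nothing moves.
- workorder.sign_off(): hands the job in; it is judged then, once.
The state is a dict: "time_s": time; "qpos": joint angles; "dq": joint speeds; "tau": joint torques, N m; "tool_pos": TCP position; "orientation": TCP orientation; "force": force on the tool from outside, world axes, zero at the start; "wrist_torque": the same for the moment, N m; "width": finger opening in mm; "grip_force": force on a finger pad.
Only numpy, scipy, OpenCV 4.12 (cv2) and the standard library are available. Lean on these libraries where they do the work, as an engineer would, in place of code of your own. Each camera call takes 0.05 s, during which the arm holds its last target. There are 200 camera calls.

## Working session

There is one attempt and no reset: what is moved stays moved. The work goes in short steps, each a Python script; the robot and the scene stay as the last script left them, time stands still between calls to the robot, and variables do not carry over. Pictures are saved under pics/ and viewed, at most 14 in all, crops included, and the job is handed in when it is done.

```bash
mkdir -p pics; ls; python3 - <<'E'
from station import env, set_gripper, viewer, workorder
import cv2
for n in("top","side"):
    cv2.imwrite(f"pics/{n}0.png",viewer.camera(n)); p=viewer.camera_params(n); print(n,{k:(v if k!='pose' else v) for k,v in p.items()})
print(env.read_state())
E
```

```text
pics
top {'fx': 486.1340846464911, 'fy': 486.1340846464911, 'cx': 322.46559975873777, 'cy': 242.5686111758953, 'pose': array([[-1.23773351e-02,  9.94165343e-01, -1.07154430e-01,
         4.06209533e+02],
       [-9.99920990e-01, -1.25412132e-02, -8.55609393e-04,
        -1.61305223e+02],
       [-2.19446376e-03,  1.07135374e-01,  9.94242021e-01,
         1.47999521e+03],
       [ 0.00000000e+00,  0.00000000e+00,  0.00000000e+00,
         1.00000000e+00]])}
side {'fx': 603.6448409175258, 'fy': 603.6448409175258, 'cx': 315.3769023682408, 'cy': 239.42493650277626, 'pose': array([[-9.91991408e-01,  7.36068782e-02, -1.02640510e-01,
         4.11808479e+02],
       [-1.26060484e-01, -6.27560571e-01,  7.68294530e-01,
         1.09874102e+03],
       [-7.86137503e-03,  7.75080484e-01,  6.31813613e-01,
         1.07240080e+03],
       [ 0.00000000e+00,  0.00000000e+00,  0.00000000e+00,
         1.00000000e+00]])}
{'time_s': 0.1, 'qpos': array([-1.18599370e+00,  4.23743066e-01,  1.63059375e+00, -2.18880835e-05,
        1.08858078e+00, -1.90268509e-02]), 'dq': array([ 0.00030749, -0.0011554 , -0.00193335, -0.00047137, -0.00044134,
        0.00135616]), 'tau': array([ 6.18042959e-04, -5.45613420e+01, -2.74325216e+01,  6.45549595e-02,
        1.88900804e-02,  4.21014988e-06]), 'tool_pos': array([ 245.45030993, -574.37206108,  302.00047532]), 'orientation': array([ 9.79683147e-01,  2.00550472e-01, -1.30014572e-04, -6.49659118e-04]), 'force': array([ 0.77851424,  0.04196223, -0.15736808]), 'wrist_torque': array([ 0.03413727, -0.02243559,  0.01516753]), 'grip_force': 0.0, 'width': 87.7590497043864}
```

View pics/top0.png

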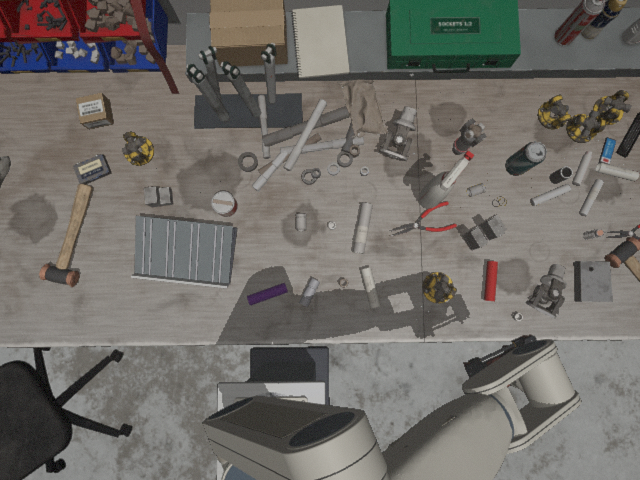

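View pics/side0.png

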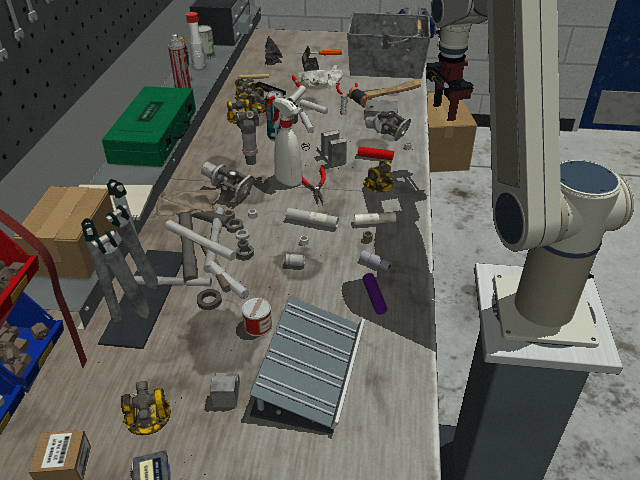

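The top view shows the step block at (158,195), so the longest part goes to the left (+y) lane. The grease tin is at (223,203). The parts are the long tube (361,228), cream sleeve (369,286), pin (311,290) and short sleeve (300,222). The bush is at (343,282), the cup at (331,226), and the purple and red look-alikes are at (267,293) and (490,280). I'll zoom in for outlines.

```bash
python3 - <<'E'
import cv2,numpy as np
t=cv2.imread("pics/top0.png");s=cv2.imread("pics/side0.png")
def crop(im,x,y,w,h,f): return cv2.resize(im[y:y+h,x:x+w],None,fx=f,fy=f,interpolation=cv2.INTER_CUBIC)
cv2.imwrite("pics/tc.png",np.vstack([crop(t,280,196,120,118,5)[:, :600]])[:600])
cv2.imwrite("pics/rack.png",np.hstack([crop(t,125,180,120,120,3.3),crop(s,240,290,130,145,3)[:396]]) if 0 else np.hstack([crop(t,125,205,120,90,3.3),cv2.resize(crop(s,245,290,120,145,3),(360,435))[:297]]) if 0 else crop(s,240,285,130,155,3.8))
cv2.imwrite("pics/rackt.png",crop(t,120,200,130,95,6))
E
```

```text
(no output)
```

View pics/tc.png

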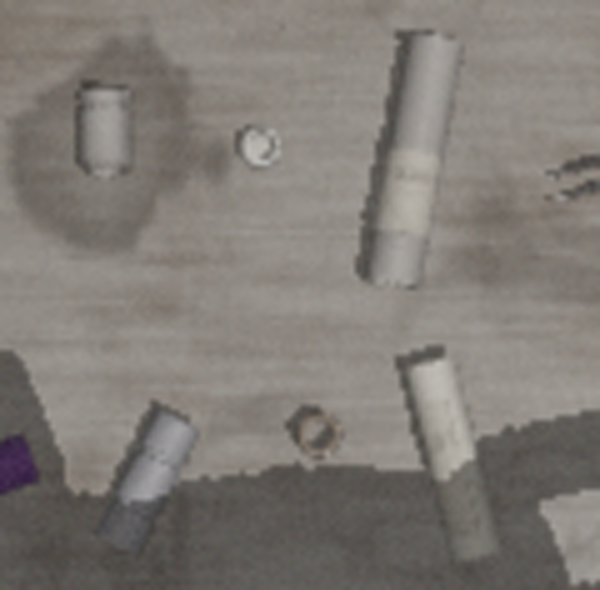

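View pics/rack.png

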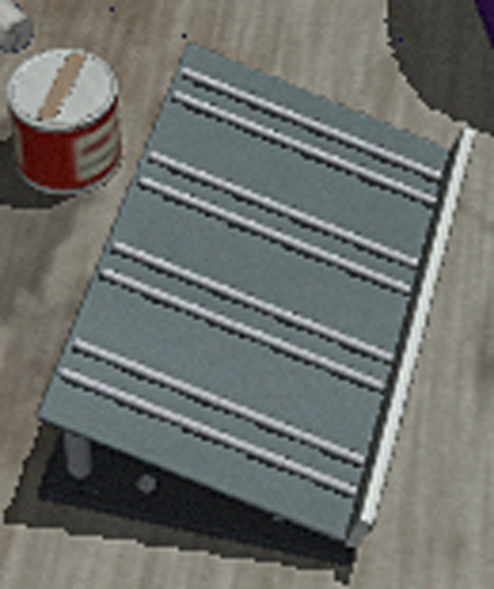

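View pics/rackt.png

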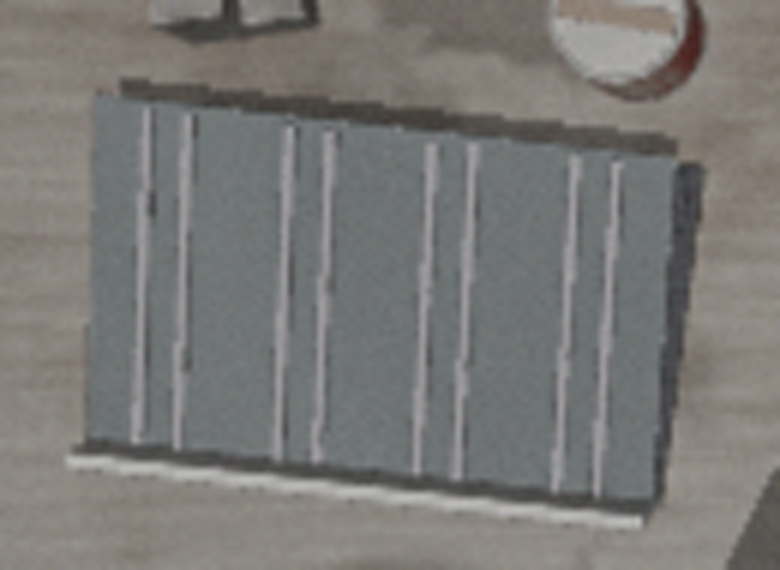

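```bash
cat > h.py <<'E'
import numpy as np,cv2
from scipy.optimize import least_squares
from scipy.spatial.transform import Rotation as R
from station import env, set_gripper, viewer, workorder
P={n:viewer.camera_params(n) for n in("top","side")}
def proj(n,p):
    c=P[n];q=(np.atleast_2d(p)-c["pose"][:3,3])@c["pose"][:3,:3]
    return np.c_[c["fx"]*q[:,0]/-q[:,2]+c["cx"],c["fy"]*-q[:,1]/-q[:,2]+c["cy"]]
def ray(n,uv,z):
    c=P[n];u,v=uv;d=c["pose"][:3,:3]@np.array([(u-c["cx"])/c["fx"],-(v-c["cy"])/c["fy"],-1]);o=c["pose"][:3,3]
    return o+d*(z-o[2])/d[2]
def un(pts,f,x0,y0): return (np.array(pts,float)+.5)/f-.5+[x0,y0]
def deckT(x,y,z,yaw):
    # deck x up slope
    return R.from_euler('ZY',[yaw,-np.radians(18)]).as_matrix(),np.array([x,y,z])
E
cat > m.py <<'E'
from h import *
T=un([(97,93),(677,157),(148,110),(188,113),(291,124),(330,131),(432,143),(474,145),(576,157),(616,160),(137,443),(178,448),(278,458),(316,462),(417,473),(456,478),(556,492),(597,496),(68,453),(645,513)],6,120,200)
S=un([(38,415),(190,42),(65,374),(77,346),(104,272),(116,246),(142,183),(152,157),(178,97),(186,73),(352,491),(362,461),(382,384),(392,357),(407,289),(416,263),(434,200),(440,174),(364,515),(468,128)],3.8,240,285)
ry=[115,95,45,25,-25,-45,-95,-115]
def model(p):
    A,o=deckT(*p[:4])
    L=[(175,143,0),(175,-143,0)]+[(p[4],y,6) for y in ry]+[(p[5],y,6) for y in ry]+[(0,p[6],24),(0,-p[6],24)]
    return np.array(L)@A.T+o
def res(p): 
    W=model(p);return np.r_[(proj("top",W)-T).ravel(),(proj("side",W)-S).ravel()]
r=least_squares(res,[450,200,10,0,170,5,143],loss='soft_l1',x_scale=[10,10,10,.1,10,10,10])
print("rack",r.x.round(3)); e=res(r.x).reshape(2,-1,2);print(e.round(1).tolist())
parts=dict(long=((432,36),(396,280),18),white=((432,362),(475,555),16.5),pin=((178,415),(125,540),15),short=((106,86),(106,172),16.5))
im=cv2.resize(cv2.imread("pics/side0.png")[190:320,270:420],None,fx=5,fy=4.6*1.0)
out={}
for k,(a,b,z) in parts.items():
    A,B=[ray("top",un([q],5,280,196)[0],z) for q in(a,b)]
    m=(A+B)/2;d=A-B;out[k]=(m,np.arctan2(d[1],d[0]));print(k,m.round(1),"len",np.linalg.norm(d).round(1),"ang",np.degrees(out[k][1]).round(1))
    for q in (A,B,m): 
        u=(proj("side",q)[0]-[270,190]);cv2.circle(im,(int(u[0]*5+2),int(u[1]*4.6+2)),3,(0,0,255),-1)
cv2.imwrite("pics/chk.png",im[:600])
E
python3 m.py
```

```text
rack [ 4.60617e+02  2.63997e+02  2.11700e+01 -1.21000e-01  1.70541e+02
  3.80800e+00  1.41843e+02]
[[[-0.2, 0.8], [0.0, 0.6], [-0.1, 0.8], [0.0, 1.0], [-0.2, 1.0], [0.1, 0.6], [0.1, 0.4], [-0.1, 0.8], [-0.0, 0.7], [0.1, 0.9], [0.2, 0.2], [0.0, 0.1], [-0.1, 0.2], [0.2, 0.3], [0.0, 0.3], [0.2, 0.2], [0.1, -0.3], [-0.1, -0.3], [0.3, 0.4], [-0.6, 0.9]], [[-0.4, 0.6], [-0.6, 0.4], [-0.3, -0.5], [-0.4, -0.9], [0.0, -0.0], [-0.3, -0.3], [-0.3, -0.8], [-0.3, -0.6], [-0.7, -0.6], [-0.4, -0.4], [0.5, -0.1], [0.1, -0.3], [0.0, 0.5], [-0.6, 0.1], [0.3, 0.1], [-0.3, 0.0], [-0.5, 0.0], [-0.4, 0.5], [-1.1, 1.1], [-1.4, 0.2]]]
long [ 609.6 -281.9   18. ] len 151.2 ang -9.5
white [ 427.5 -301.7   16.5] len 117.8 ang 11.3
pin [ 418.3 -120.6   15. ] len 81.0 ang -23.7
short [629.6 -94.9  16.5] len 52.9 ang -0.4
```

View pics/chk.png

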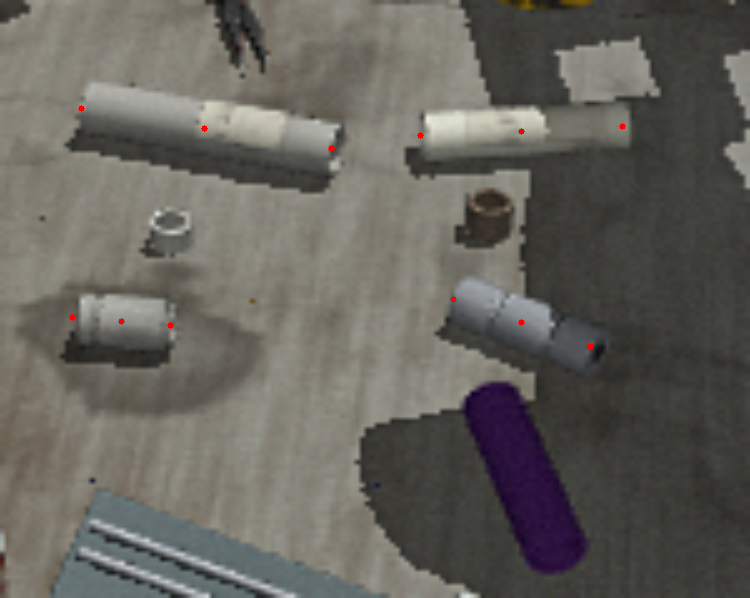

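The dots fall on the part axes, so the part poses are good, and the rack fits to about 1–2 mm. I'm starting with the long tube.

```bash
cat > job.py <<'E'
from h import *
import sys
A,O=deckT(460.6,264.0,21.2,-0.121)
D=dict(long=(609.6,-281.9,-9.5,152,18.5,105),white=(427.5,-301.7,11.3,118,16.5,35),pin=(418.3,-120.6,-23.7,84,15,-35),short=(629.6,-94.9,-.4,51,16.5,-105))
def tool(zax,along):
    z=zax/np.linalg.norm(zax); x=along-z*(along@z); x/=np.linalg.norm(x)
    return [R.from_matrix(np.c_[s*x,np.cross(z,s*x),z]).as_quat() for s in(1,-1)]
def near(pos,qs):
    j=env.read_state()["qpos"]; c=[(np.abs(env.ik(pos,q)[5]),i) for i,q in enumerate(qs) if env.ik(pos,q) is not None]
    return qs[min(c)[1]]
def st(msg):
    s=env.read_state(); print(msg,"t%.1f"%s["time_s"],"w%.1f g%.1f"%(s["width"],s["grip_force"]),s["tool_pos"].round(1),s["force"].round(1))
def run(k):
    x,y,a,L,r,ly=D[k]; a=np.radians(a); off=22-r
    set_gripper(64)
    q=near([x,y,150],tool(np.array([0,0,-1.]),np.array([np.cos(a),np.sin(a),0])))
    env.reach([x,y,230],q)
    env.move_l([x,y,83],rate=180); set_gripper(10); st(k+" gripped")
    env.move_l([x,y,260],rate=250); st("lifted")
    if env.read_state()["width"]<24: sys.exit("missed")
    h=np.sqrt((r+3)**2-100)+3+off+61          # TCP above deck when bedded
    g=lambda dx,dz: O+A@np.array([L/2+dx,ly,h+dz])
    q=near(g(8,90),tool(-A[:,2],A[:,0]))
    env.reach(g(8,90),q); env.move_l(g(8,15),rate=150)
    print("down",env.move_l(g(8,-6),rate=25,f_stop=8)); st("")
    p=env.read_state()["tool_pos"]; dl=A.T@(p-O); print("deck",dl.round(1),"exp h",h)
    print("slide",env.move_l(p+A@np.array([-18.,0,.3]),rate=25,f_stop=8)); st("")
    p=env.read_state()["tool_pos"]; print("deck",(A.T@(p-O)).round(1),"L/2",L/2)
    set_gripper(52); env.move_l(p+A[:,2]*100,rate=200); st("done")
for k in sys.argv[1:]: run(k)
E
cat > look.py <<'E'
from h import *
import sys
n=sys.argv[1]
t=viewer.camera("top")[195:300,115:245];s=viewer.camera("side")[265:440,235:385]
cv2.imwrite(n,np.hstack([cv2.resize(t,(400,323)),cv2.resize(s,(400,467))[:323]]) if 0 else np.hstack([cv2.resize(cv2.copyMakeBorder(t,0,47,0,0,cv2.BORDER_CONSTANT),(400,467)),cv2.resize(s,(400,467))]))
E
python3 job.py long; python3 look.py pics/l1.png
```

```text
long gripped t3.9 w36.4 g29.8 [ 609.8 -281.8   83.3] [-0.3  1.4  2. ]
lifted t4.8 w36.3 g29.8 [ 608.6 -281.5  258.2] [ 0.4 -0.  -3.8]
down True
 t8.3 w36.6 g29.9 [525.3 362.2 132.3] [2.5 0.4 0.8]
deck [ 84.2 105.3  89.5] exp h 86.53286631067428
slide True
 t8.8 w36.0 g29.9 [515.7 363.6 129.2] [ 4.   0.1 -0.1]
deck [ 74.  105.6  89.5] L/2 76.0
done t9.9 w52.0 g0.0 [484.9 367.2 223.9] [-0.2  1.3 -0.3]
```

View pics/l1.png

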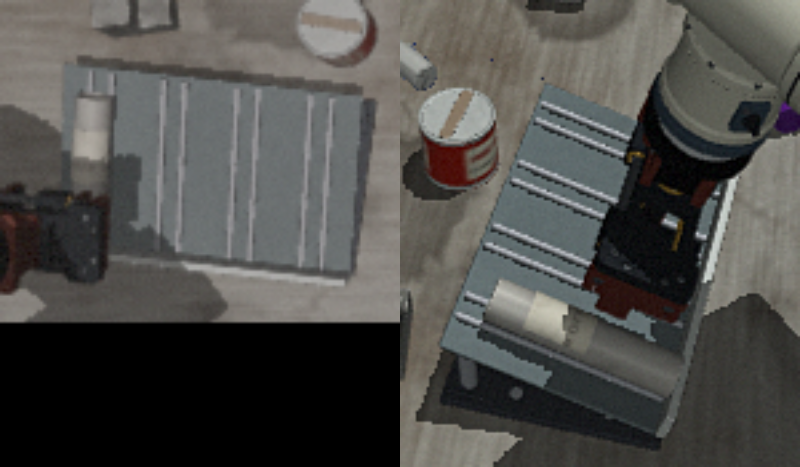

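The tube is bedded in the left end lane, in front of the step block. I'm running the other three.

```bash
python3 job.py white && python3 job.py pin && python3 job.py short; python3 -c "
from station import env
env.reach([420,-150,330],[1,0,0,0])"; python3 look.py pics/l2.png
```

```text
white gripped t14.4 w32.8 g29.8 [ 427.6 -301.8   83.3] [0.2 0.2 5. ]
lifted t15.2 w33.1 g29.8 [ 426.8 -301.2  258.8] [-0.3 -0.  -1.2]
down True
 t18.6 w32.8 g29.9 [500.9 295.  126.8] [0.1 3.  0.9]
deck [67.1 35.6 89.2] exp h 86.24066904278321
slide True
 t19.0 w33.1 g29.9 [493.9 295.7 124.8] [ 2.7 -0.9  0.2]
deck [59.8 35.5 89.5] L/2 59.0
done t20.2 w52.2 g0.0 [463.1 299.3 219.6] [-0.2  0.4  0.5]
pin gripped t23.8 w29.4 g29.4 [ 418.5 -120.6   83.2] [0.7 1.3 4.5]
lifted t24.6 w29.6 g29.4 [ 417.4 -120.3  258.9] [ 0.5  0.5 -3.8]
down True
 t27.1 w29.3 g29.9 [476.7 227.4 121.4] [ 0.7  1.6 -0.8]
deck [ 50.4 -34.4  89. ] exp h 85.96662954709576
slide True
 t27.4 w29.4 g29.9 [474.7 227.7 120.8] [ 2.4 -0.5  0.3]
deck [ 48.3 -34.3  89. ] L/2 42.0
done t28.6 w51.8 g0.0 [444.  231.4 215.7] [-0.5  0.  -0.8]
short gripped t32.4 w32.9 g30.0 [629.8 -94.9  83.3] [-1.  -0.1  2.8]
lifted t33.2 w33.3 g30.0 [628.7 -94.8 258.6] [-0.3  0.7 -1.8]
down True
 t36.2 w33.1 g30.0 [452.5 159.6 116.5] [1.2 1.  1.5]
deck [  33.8 -104.6   89.2] exp h 86.24066904278321
slide True
 t36.7 w33.0 g30.0 [443.  160.7 113.6] [ 1.8 -1.2  1.9]
deck [  23.8 -104.6   89.4] L/2 25.5
done t37.9 w52.2 g0.0 [412.5 164.5 208.5] [-0.5 -0.  -0.9]
```

View pics/l2.png

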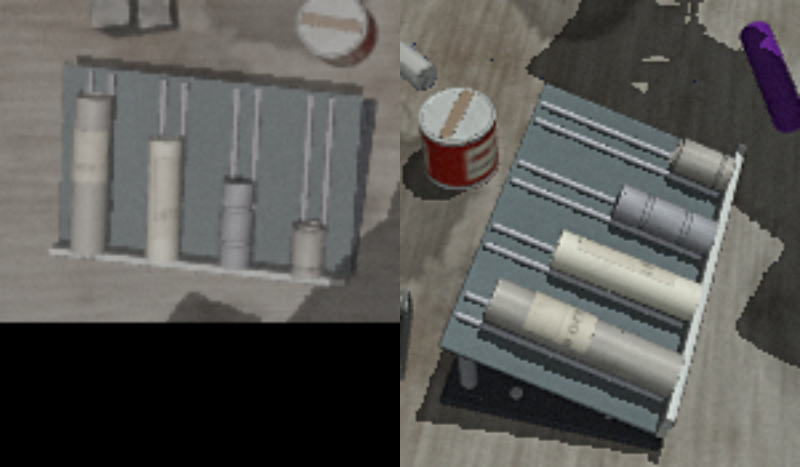

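All four lie in their lanes in the right order. The pin slid only 2 mm, so I'll zoom in on the ledge end and check that the bush and cup haven't moved.

```bash
python3 - <<'E'
from h import *
t=viewer.camera("top");s=viewer.camera("side")
a=cv2.resize(s[310:420,300:370],(500,600*110*500//(70*600)) if 0 else (382,600),interpolation=cv2.INTER_CUBIC)
b=cv2.resize(t[215:300,125:245],(415,294),interpolation=cv2.INTER_CUBIC)
c=cv2.resize(t[200:320,280:400],(415,306))
cv2.imwrite("pics/z.png",np.hstack([a,np.vstack([b,c])]))
A,O=deckT(460.6,264.0,23.5,-0.121)
# image line predictions: where the upper end's top rim should be if the lower end is at the ledge
def un2(uv,z):
    # ray -> deck plane z
    c=P["top"];o=A.T@(c["pose"][:3,3]-O);d=A.T@(c["pose"][:3,:3]@np.array([(uv[0]-c["cx"])/c["fx"],-(uv[1]-c["cy"])/c["fy"],-1]))
    return o+d*(z-o[2])/d[2]
for n,L,r,y in(("long",152,17,105),("white",118,15.5,35),("pin",84,15,-35),("short",51,15.5,-105)):
    q=proj("top",O+A@np.array([np.arange(0,175,2),0*np.arange(0,175,2)+y,0*np.arange(0,175,2)+20+r]).T.__class__([]) if 0 else (np.array([[x,y,20+r] for x in np.arange(0,175,3)])@A.T+O))
    print(n,L,[int(cv2.getRectSubPix(cv2.cvtColor(t,cv2.COLOR_BGR2HSV)[:,:,2],(1,1),(float(u),float(v)))[0,0]) for u,v in q][L//3-5:L//3+8])
    q=np.array([[x,y,20+r] for x in (L,)])@A.T+O; print(proj("top",q).round(1),proj("side",q).round(1))
E
```

```text
long 152 [154, 155, 157, 157, 156, 153, 127, 99, 122, 131, 129, 123, 122]
[[142.9 227. ]] [[270.1 373. ]]
white 118 [173, 175, 180, 181, 181, 178, 141, 107, 122, 144, 148, 147, 146]
[[166.9 241.2]] [[295.1 353.4]]
pin 84 [147, 146, 146, 145, 147, 146, 90, 66, 100, 125, 138, 138, 125]
[[190.5 255.2]] [[318.2 335.1]]
short 51 [150, 150, 148, 141, 121, 129, 94, 85, 100, 116, 111, 116, 131]
[[213.9 268.9]] [[339.3 317.8]]
```

View pics/z.png

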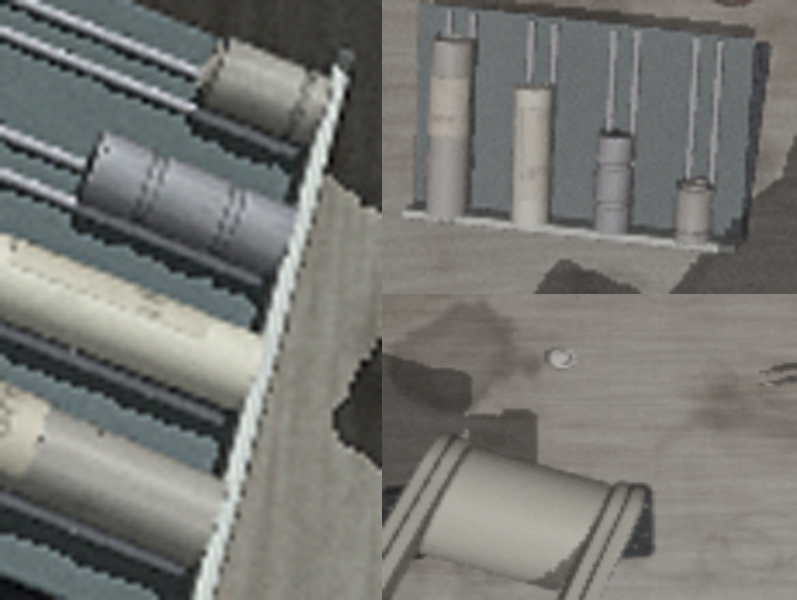

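The upper end of each part sits at its own length up the lane, so all four rest on the ledge. The cup hasn't moved. The arm hides the bush in this view, but every grasp passed more than 30 mm clear of it. Handing in.

```bash
python3 -c "
from station import workorder
print(workorder.sign_off())"
```

```text
the job is handed in; nothing more can be done
None
```

The job is handed in: all four parts lie in their lanes in order of length, longest at the step block and shortest at the grease tin, each bedded on its rods against the ledge; the cup stayed put, and the bush, hidden by the arm in my last picture, was never approached closely.

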